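# Open the roll-top parts box with the red pull

## Task

Two small roll-top boxes with slatted shutters stand on the bench. Raise the shutter with the red pull along its curved tracks, up and over, until it is fully open and stays open by itself, then let go. Leave the shutter with the blue pull shut.

Things in the scene. Friction and masses are not known exactly. Their poses are not given: they have to be found in the camera images.
- red_box: Fixed grey roll-top box of the shutter with the red pull, 188 deep (x) x 140 wide (y) x 129 mm high. Origin: centre of its underside, on the bench; x to its back, z up; the shutter faces -x. The tracks are circular about a level axis along y, 35 mm above this origin. Side panels at y = +-62 to 70 mm, tops round (radius 94 mm about the axis). The like box with the blue pull may stand in its place.
- red_pull (a point): Grip point in the red pull, a blade standing radially out of the shutter's lower rail, mid-width: 24 mm wide along the box's y, 14 thick, from 90 to 140 mm off the track axis (slats end at 88); this point is 122 mm off it. Shut, the blade points forward, 8 deg above level, point 52 mm over the bench; open, straight up, 157 mm. Pinched across the 24 mm from above, it turns between the fingertips.
- red_shutter (a joint): Angle of the red-pull shutter about the track axis, rad: 0 shut, 1.40 fully open at its stop; grows as the pull goes up and to the back. The shutter weighs about 0.45 kg and lifts with a few N. Let go below about 0.85 rad it slides shut; beyond about 1.15 rad its weight carries it on to the stop, where it stays.
- blue_shutter (a joint): Angle of the other box's shutter, the one with the blue pull, in rad: 0 shut, 1.40 open. To be left shut.

How it is judged:
At the end, for the whole second after the job is handed in: The shutter with the red pull stands open at more than 1.2 of its 1.4 rad, at rest (under 0.05 rad/s), and the shutter with the blue pull is shut (under 0.12 rad) (value of joint red_shutter above 1.2 rad and velocity of joint red_shutter between -0.05 and 0.05 rad/s and value of joint blue_shutter below 0.12 rad); the robot touches nothing.
It fails at once if the shutter with the blue pull is raised (more than 0.25 rad) (value of joint blue_shutter above 0.25 rad).
It also fails if it takes over 35 s, if anything falls off the work surface, if the arm or the gripper's body presses on something with over 40 N, if the wrist force passes 120 N, or if a joint passes its speed limit or range.

## Robot

A 6-joint arm with a two-finger parallel gripper is mounted at the origin on a cart in front of the work surface, level with it; the furniture and walls round the work are solid. World frame = base frame: x ahead of the robot, y to its left, z up, the work surface at z = 0. Lengths are in m, angles in rad, forces in N, time in s.
With the tool pointing down it reaches from about 0.35 to 0.925 m from the base axis. Payload 6.4 kg.
Tool frame: the origin (TCP) lies on the centre line of the jaws, within the pads' length; the fingertips stand 14 mm ahead of it and the grasp point (between the pads) lies 5 mm behind it; z points along the fingers, y is the line along which they close (so a half turn about z gives the same grasp; the last joint's range is limited). The gripper opens to 94 mm and grips with 3 to 60 N. Pads are 16 mm wide; open, the fingers measure 119 mm over their backs; the gripper's body (75 mm by 177 mm) begins 78 mm behind the grasp point.
Start: joints at [0.931, 0.245, 1.558, -0, 1.339, -0.174], TCP at [0.292, 0.581, 0.219] pointing down, gripper open.
Joint ranges: [-3.13, 3.13], [-1.02, 2.26], [0.13, 2.54], [-0.95, 4.09], [0.21, 2.88], [-2.74, 2.74]. Speed limits (rad/s): [2.57, 2.57, 3.14, 3.14, 3.14, 3.14].

## Interface

Orientations are given as a unit quaternion [x, y, z, w].
In Python, from station import ctrl, grab_frame, camera_params, order gives the robot as it stands. The module is installed in compiled form; this text tells all that it offers.
- The arm moves only by the shell command python3 -m crank 'ROWS' [FORCE]. ROWS is JSON, a list that holds one entry, the list of rows, each a list of 5 numbers: the shift along the tool's x, y, z in units of 50 mm (1.0 is 50 mm), then the turn about the tool's z in degrees, then the finger opening in mm, from 0 to 94. In form: [[[tx, ty, tz, spin, gripper], ...]]. A call has 1 to 10 rows; each row is the pose to reach, as a shift and turn from the pose commanded when the call began, along the tool's axes at that moment; what a row does not reach only later rows make up. A row lasts 1/10 s, in which the tool goes at most 50 mm and 8.59 degrees, less where a joint would pass 70% of its speed; a pose out of reach is approached as far as the arm can. A call with a gripper value outside its range is refused whole. The fingers move at their own pace and stop on an object; FORCE is the grip in N (left out, the last holds). Time passes only in rows, so rows that repeat a pose let the fingers close. It gives the time, the measured TCP pose, the force, the opening and the grip force at its end, in the units of the state.
- ctrl.state(): the state, without advancing time (a new reading comes with each control period).
- grab_frame(name): name is "scene" or "side" or "wrist"; returns the picture (420x560x3 uint8, red, green, blue); there is no depth.
- camera_params(name): a dict with "fov_y" (degrees; the focal length in pixels is half the picture's height over the tangent of half this angle, whatever the lens; pixels are square), "cx", "cy" (the principal point, pixels), "k1" (the pictures are not rectified: a ray, as slopes to the right and down, at radius r is drawn at 1 + k1 r^2 times it, then the intrinsics apply), "extrinsics" (4x4, takes a point from camera to world coordinates); the wrist camera has in their place "tool_from_camera" (4x4, takes a point from camera to tool coordinates, whose origin is the TCP and whose axes are the flange's). Camera axes: x right, y down, z forward; pixel columns grow to the right and rows downward; lengths in m; the calibration is good to about 2 mm. A picture is of the moment at which its call begins: read the wrist's pose just before it. camera_params takes no time and is no camera call.
- order.close_job(): hands the job in; it is judged then, once.
The state is a dict: "clock": time; "joints": joint angles; "joint_vel": joint speeds; "effort": joint torques, N m; "eef_pos": TCP position; "eef_rot": TCP orientation; "wrist_force": force on the tool from outside, world axes, zero at the start; "ft_torque": the same for the moment, N m; "finger_gap": finger opening in m; "gripper_force": force on a finger pad.
Only numpy, scipy, OpenCV 4.12 (cv2) and the standard library are available. Lean on these libraries where they do the work, as an engineer would, in place of code of your own. Each camera call takes 0.05 s, during which the arm holds its last target. There are 200 camera calls.

## Working session

There is one attempt and no reset: what is moved stays moved. The work goes in short steps, Python scripts to look and compute and a shell command to move; the robot and the scene stay as the last step left them, time stands still between calls to the robot, and variables do not carry over. Pictures are saved under pics/ and viewed, at most 10 in all, crops included, and the job is handed in when it is done.

```bash
mkdir -p pics
cat > h.py <<'E'
import numpy as np, cv2
from scipy.spatial.transform import Rotation as R
from station import ctrl, grab_frame, camera_params, order
def save(n,f): cv2.imwrite(f'pics/{f}.png', cv2.cvtColor(n,cv2.COLOR_RGB2BGR))
def ray(name,uv,st=None):
    p=camera_params(name); f=210/np.tan(np.radians(p['fov_y'])/2)
    d=((np.array(uv,float)-[p['cx'],p['cy']])/f)
    u=d.copy()
    for _ in range(20): u=d/(1+p['k1']*(u@u))
    if name=='wrist':
        T=np.eye(4);T[:3,:3]=R.from_quat(st['eef_rot']).as_matrix();T[:3,3]=st['eef_pos'];T=T@np.array(p['tool_from_camera'])
    else: T=np.array(p['extrinsics'])
    v=T[:3,:3]@np.array([*u,1]); return T[:3,3],v/np.linalg.norm(v)
def onz(name,uv,z,st=None):
    o,v=ray(name,uv,st); return o+v*(z-o[2])/v[2]
def cross(a,b):
    (o1,v1),(o2,v2)=a,b
    t=np.linalg.lstsq(np.c_[v1,-v2],o2-o1,rcond=None)[0]
    p,q=o1+t[0]*v1,o2+t[1]*v2; return (p+q)/2,np.linalg.norm(p-q)
def blobs(im,col):
    h=cv2.cvtColor(im,cv2.COLOR_RGB2HSV)
    m=(cv2.inRange(h,(0,120,60),(8,255,255))|cv2.inRange(h,(172,120,60),(180,255,255))) if col=='red' else cv2.inRange(h,(100,120,50),(130,255,255))
    n,l,s,c=cv2.connectedComponentsWithStats(m)
    return [(s[i].tolist(),c[i].round(1).tolist()) for i in range(1,n) if s[i][4]>15],m
E
python3 - <<'E'
from h import *
st=ctrl.state();print(st)
ims={n:grab_frame(n) for n in("scene","side","wrist")}
for n,i in ims.items():
    np.save(f'{n}.npy',i);save(i,n+'0')
    for c in('red','blue'):print(n,c,blobs(i,c)[0])
c=np.zeros((420,1120,3),np.uint8)
c=np.hstack([ims['scene'],ims['side']]);save(cv2.resize(c,(800,300)),'both0')
for n in ims:print(n,{k:np.round(v,3).tolist() for k,v in camera_params(n).items()})
E
```

```text
{'clock': 0.0, 'joints': array([ 9.30879118e-01,  2.45784952e-01,  1.55902530e+00,  2.35289940e-05,
        1.33868630e+00, -1.74086821e-01]), 'joint_vel': array([ 1.44286594e-03, -7.34194899e-05,  8.22185322e-04,  1.29753123e-03,
        6.25801514e-04,  1.97421489e-03]), 'effort': array([ 4.26204388e-04, -4.15848792e+01, -3.14602447e+01,  6.84272870e-02,
        3.34432872e-02, -1.35540572e-04]), 'eef_pos': array([0.29158778, 0.58027965, 0.2183579 ]), 'eef_rot': array([ 2.30817516e-01,  9.72996592e-01, -8.69656566e-04, -3.87348818e-04]), 'wrist_force': array([-0.17465567,  0.34068021, -0.43932723]), 'ft_torque': array([ 0.00746052, -0.00126961, -0.00193192]), 'gripper_force': 0.0, 'finger_gap': 0.0939723275603768}
scene red [([225, 87, 10, 6, 34], [229.4, 89.4]), ([269, 88, 31, 10, 71], [284.7, 92.7]), ([268, 121, 7, 6, 24], [270.9, 123.5]), ([279, 126, 7, 6, 23], [282.2, 128.9]), ([214, 172, 18, 14, 143], [222.7, 178.5]), ([553, 250, 7, 44, 69], [555.6, 271.7]), ([504, 286, 14, 27, 98], [510.5, 298.9]), ([511, 288, 12, 24, 81], [516.3, 299.7]), ([522, 293, 11, 24, 76], [526.7, 304
[... 4598 characters left out ...]
412, 6, 7, 28], [357.5, 415.0]), ([380, 413, 6, 7, 27], [382.3, 416.0])]
wrist red []
wrist blue []
scene {'fov_y': 53.954, 'cx': 288.942, 'cy': 205.523, 'k1': -0.128, 'extrinsics': [[0.661, -0.521, 0.54, -0.11], [-0.751, -0.445, 0.488, -0.571], [-0.014, -0.728, -0.685, 0.835], [0.0, 0.0, 0.0, 1.0]]}
side {'fov_y': 49.224, 'cx': 277.42, 'cy': 209.267, 'k1': 0.042, 'extrinsics': [[0.974, -0.119, 0.191, 0.249], [-0.225, -0.502, 0.835, -1.097], [-0.004, -0.856, -0.516, 0.722], [0.0, 0.0, 0.0, 1.0]]}
wrist {'fov_y': 59.708, 'cx': 281.628, 'cy': 207.2, 'k1': 0.007, 'tool_from_camera': [[0.0, -0.959, -0.284, 0.083], [1.0, -0.0, 0.001, 0.001], [-0.001, -0.284, 0.959, -0.165], [0.0, 0.0, 0.0, 1.0]]}
```

View pics/scene0.png

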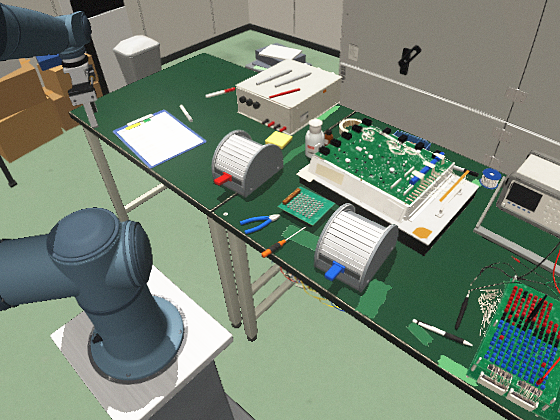

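View pics/side0.png

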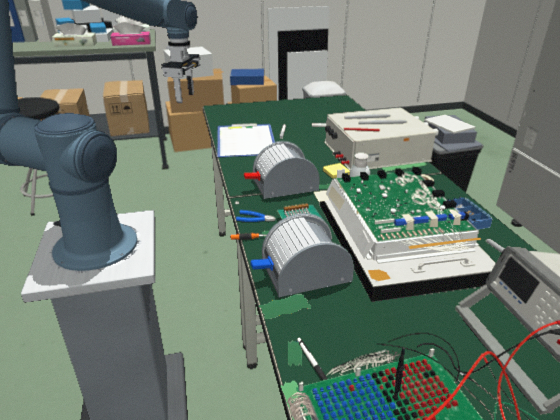

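Scene view: the red pull is at (223,178) and the blue pull at (334,271). Side view: red is at (252,175) and blue at (262,263). The red box is the farther one, and both shutters are shut. Next I triangulate the pulls and get a rough yaw.

Run:
```python
from h import *
s,d=np.load('scene.npy'),np.load('side.npy')
print('red',cross(ray('scene',(222.7,178.5)),ray('side',(252.5,175.3))))
print('blue',cross(ray('scene',(334,270.7)),ray('side',(262.1,263.3))))
a=cv2.resize(s[110:210,190:300],(400,364),interpolation=cv2.INTER_CUBIC);b=cv2.resize(d[125:225,225:335],(400,364),interpolation=cv2.INTER_CUBIC)
save(np.hstack([a,b]),'crop0')
```

```text
red (array([0.4680056 , 0.21824379, 0.04930897]), np.float64(0.0015211676087258119))
blue (array([ 0.40712802, -0.24358389,  0.05041832]), np.float64(0.0018736222903258056))
```

View pics/crop0.png

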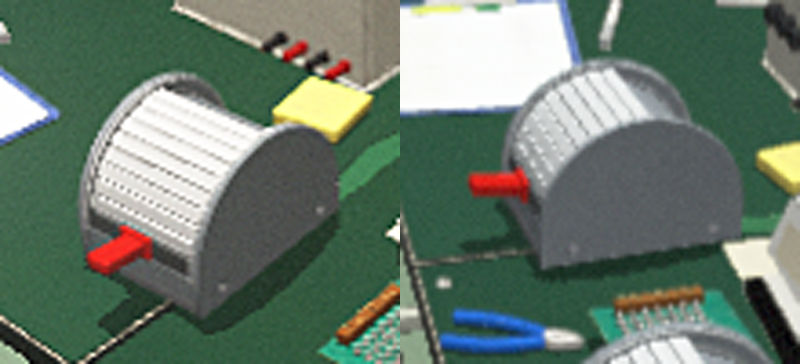

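The crop shows the red box's near panel with its bottom corners visible: scene (245.8,197.5) and (283,168.3), side (264.9,198.7) and (318.8,189.1). I use those for the yaw.

```bash
cat >> h.py <<'E'
def rel(target,yaw=None,st=None):
    st=st or ctrl.state(); M=R.from_quat(st['eef_rot']).as_matrix()
    print('shift/50mm',((M.T@(np.array(target)-st['eef_pos']))/0.05).round(2),'tooly deg',np.degrees(np.arctan2(M[1,1],M[0,1])).round(2))
E
python3 - <<'E'
from h import *
for n,f,b in(('scene',(245.8,197.5),(283,168.3)),('side',(264.9,198.7),(318.8,189.1))):
    F,B=onz(n,f,0),onz(n,b,0);v=B-F;print(n,F.round(4),B.round(4),np.linalg.norm(v),np.degrees(np.arctan2(v[1],v[0])))
rel([0.44,0.21,0.25])
E
```

```text
scene [ 0.49    0.1468 -0.    ] [ 0.6689  0.1563 -0.    ] 0.17921958844611985 3.0234887577016916
side [0.4921 0.1428 0.    ] [0.6773 0.164  0.    ] 0.1864166642320596 6.538709885999635
shift/50mm [-5.98 -5.29 -0.62] tooly deg 63.31
```

```bash
python3 -m crank '[[[-6,-5.3,-0.6,-32,60],[-6,-5.3,-0.6,-32,60],[-6,-5.3,-0.6,-32,60],[-6,-5.3,-0.6,-32,60],[-6,-5.3,-0.6,-32,60],[-6,-5.3,-0.6,-32,60],[-6,-5.3,-0.6,-32,60],[-6,-5.3,-0.6,-32,60],[-6,-5.3,-0.6,-32,60],[-6,-5.3,-0.6,-32,60]]]' 30
python3 -m crank '[[[0,0,0,0,60],[0,0,0,0,60]]]'
python3 - <<'E'
from h import *
st=ctrl.state();i=grab_frame('wrist');np.save('w1.npy',i);save(i,'w1')
import pickle;pickle.dump(st,open('w1.pkl','wb'))
print(st['eef_pos'],blobs(i,'red')[0]);rel([0.468,0.218,0.2])
E
```

```text
clock: 1.15
eef_pos: [0.4413, 0.2082, 0.2494]
eef_rot: [-0.045, 0.999, 0.0, -0.0]
wrist_force: [0.1, 1.1, -0.4]
finger_gap: 0.0599
gripper_force: 0.0
clock: 1.35
eef_pos: [0.4403, 0.2104, 0.2491]
eef_rot: [-0.047, 0.999, 0.0, -0.0]
wrist_force: [0.5, -0.4, -0.8]
finger_gap: 0.0596
gripper_force: 0.0
[0.44028343 0.21044331 0.24912532] [([267, 184, 32, 49, 1216], [283.0, 209.7])]
shift/50mm [-0.57  0.1   0.98] tooly deg 95.45
```

View pics/w1.png

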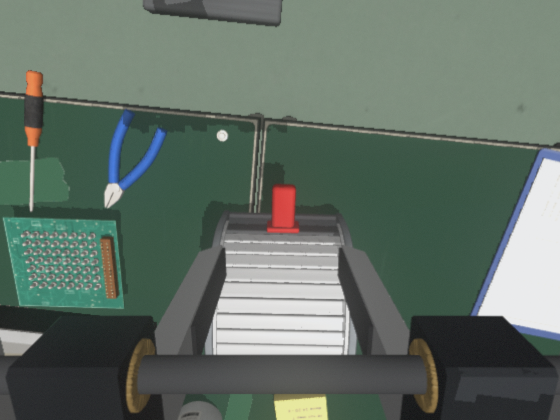

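Wrist view: the red pull spans rows 184–232 at about column 284. The slats are level in the image, so the tool is nearly aligned with the box. Now the pull's position and yaw more precisely.

Run:
```python
from h import *
import pickle
st=pickle.load(open('w1.pkl','rb'));i=np.load('w1.npy');_,m=blobs(i,'red')
for r in range(184,234,4):
    c=np.flatnonzero(m[r]); print(r,c.min(),c.max())
T=onz('wrist',(285,184.5),0.047,st);T2=onz('wrist',(285,184.5),0.061,st);B=onz('wrist',(283.2,228),0.055,st)
print(T,T2,B)
a=onz('wrist',(284.5,190),0.06,st);b=onz('wrist',(283.5,222),0.057,st);print(np.degrees(np.arctan2(*(b-a)[[1,0]])))
g=cv2.cvtColor(i,cv2.COLOR_RGB2GRAY)
e=cv2.Canny(g[235:355,225:335],60,150);L=cv2.HoughLinesP(e,1,np.pi/720,40,minLineLength=70,maxLineGap=8)
print([round(float(np.degrees(np.arctan2(l[0][3]-l[0][1],l[0][2]-l[0][0]))),1) for l in L])
```

```text
184 275 283
188 272 295
192 272 295
196 272 295
200 272 295
204 272 294
208 272 294
212 272 294
216 272 294
220 272 294
224 268 297
228 267 298
232 270 297
[0.44206145 0.21541451 0.047     ] [0.43887579 0.21496286 0.061     ] [0.48656964 0.21780824 0.055     ]
3.9073408344331715
[1.3, 0.0, 0.7, 0.8, 0.7, 0.7, 1.3, 1.1, 1.4, 1.4, 0.8]
```

Run:
```python
from h import *
rel([0.459,0.2165,0.047])
```

```text
shift/50mm [-0.39  0.08  4.04] tooly deg 95.45
```

```bash
python3 -m crank '[[[-0.4,0.08,0.6,1,60],[-0.4,0.08,1.4,1,60],[-0.4,0.08,2.2,1,60],[-0.4,0.08,2.9,1,60],[-0.4,0.08,3.5,1,60],[-0.4,0.08,3.9,1,60],[-0.4,0.08,4.04,1,60],[-0.4,0.08,4.04,1,60]]]' 30
python3 - <<'E'
from h import *
st=ctrl.state();i=grab_frame('wrist');save(i,'w2');print(st['eef_pos'],st['wrist_force'],blobs(i,'red')[0])
E
```

```text
clock: 2.2
eef_pos: [0.4596, 0.2157, 0.0467]
eef_rot: [-0.038, 0.999, -0.0, -0.001]
wrist_force: [0.0, -0.1, 0.1]
finger_gap: 0.0599
gripper_force: 0.0
[0.45956401 0.21568148 0.04665719] [ 0.04522915 -0.05335875  0.07374262] [([244, 239, 69, 101, 5545], [277.9, 292.4])]
```

View pics/w2.png

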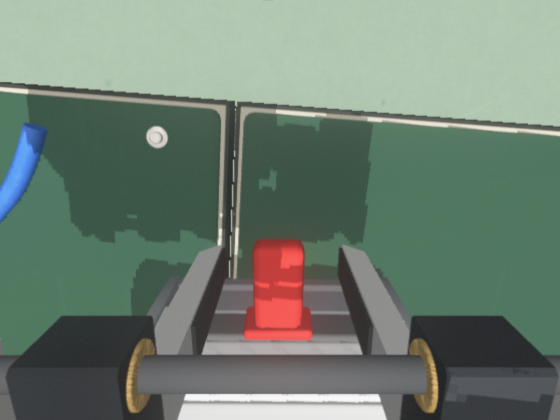

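The blade (columns 253–303, rows 239–335) sits centred between the two fingers, so I close.

```bash
python3 -m crank '[[[0,0,0,0,15],[0,0,0,0,15],[0,0,0,0,15],[0,0,0,0,15],[0,0,0,0,15]]]' 30
python3 - <<'E'
from h import *
st=ctrl.state();print(st['wrist_force'],st['eef_pos'])
M=R.from_quat(st['eef_rot']).as_matrix();yaw=np.radians(4.5)
for t in np.arange(0,1.41,0.1):
    a=np.radians(8)+t; d=0.122*(np.cos(np.radians(8))-np.cos(a)); z=0.122*(np.sin(a)-np.sin(np.radians(8)))
    print(round(t,2),(M.T@np.array([d*np.cos(yaw),d*np.sin(yaw),z])/0.05).round(2))
E
```

```text
clock: 2.75
eef_pos: [0.4608, 0.2141, 0.0477]
eef_rot: [-0.038, 0.999, -0.001, 0.0]
wrist_force: [0.5, -8.3, 4.9]
finger_gap: 0.0238
gripper_force: 29.7
[ 0.54468531 -8.31439561  4.89827555] [0.46075841 0.21410307 0.04773717]
0.0 [0. 0. 0.]
0.1 [-0.05 -0.   -0.24]
0.2 [-0.12 -0.   -0.47]
0.3 [-0.21 -0.   -0.7 ]
0.4 [-0.32 -0.   -0.91]
0.5 [-0.46 -0.   -1.12]
0.6 [-0.61 -0.   -1.3 ]
0.7 [-0.79 -0.   -1.48]
0.8 [-0.98 -0.   -1.63]
0.9 [-1.18 -0.   -1.76]
1.0 [-1.4  -0.   -1.88]
1.1 [-1.62 -0.   -1.97]
1.2 [-1.86 -0.   -2.03]
1.3 [-2.1  -0.   -2.08]
1.4 [-2.34 -0.   -2.1 ]
```

```bash
python3 -m crank '[[[-0.02,-0.03,-0.1,0,15],[-0.05,-0.03,-0.24,0,15],[-0.08,-0.03,-0.35,0,15],[-0.12,-0.03,-0.47,0,15],[-0.16,-0.03,-0.58,0,15],[-0.21,-0.03,-0.7,0,15],[-0.26,-0.03,-0.8,0,15],[-0.32,-0.03,-0.91,0,15],[-0.32,-0.03,-0.91,0,15]]]' 30
python3 - <<'E'
from h import *
st=ctrl.state();print(st['wrist_force'],st['finger_gap'],st['gripper_force'])
E
```

```text
clock: 3.65
eef_pos: [0.477, 0.2151, 0.0938]
eef_rot: [-0.038, 0.999, 0.0, 0.0]
wrist_force: [-0.6, 4.3, -2.1]
finger_gap: 0.0239
gripper_force: 30.0
[-0.63731854  4.25455102 -2.05759506] 0.023934713969020843 30.000983476638794
```

```bash
python3 -m crank '[[[-0.07,0,-0.1,0,15],[-0.14,0,-0.21,0,15],[-0.21,0,-0.3,0,15],[-0.29,0,-0.39,0,15],[-0.38,0,-0.48,0,15],[-0.47,0,-0.57,0,15],[-0.56,0,-0.65,0,15],[-0.66,0,-0.72,0,15],[-0.76,0,-0.79,0,15],[-0.86,0,-0.85,0,15]]]' 30
```

```text
clock: 4.65
eef_pos: [0.5192, 0.218, 0.1352]
eef_rot: [-0.038, 0.999, -0.0, -0.001]
wrist_force: [-0.7, 3.3, -7.0]
finger_gap: 0.0238
gripper_force: 30.0
```

```bash
python3 -m crank '[[[-0.11,0,-0.06,0,15],[-0.22,0,-0.12,0,15],[-0.33,0,-0.17,0,15],[-0.44,0,-0.21,0,15],[-0.56,0,-0.24,0,15],[-0.68,0,-0.27,0,15],[-0.8,0,-0.3,0,15],[-0.92,0,-0.32,0,15],[-1.06,0,-0.33,0,15],[-1.06,0,-0.33,0,15]]]' 30
python3 - <<'E'
from h import *
i=grab_frame('side');save(cv2.resize(i[100:220,210:350],(700,600)),'s3');print(blobs(i,'red')[0][:5])
E
```

```text
clock: 5.65
eef_pos: [0.5736, 0.2218, 0.1524]
eef_rot: [-0.038, 0.999, -0.0, 0.001]
wrist_force: [-1.1, 0.6, -4.0]
finger_gap: 0.0235
gripper_force: 30.0
[([344, 128, 35, 3, 63], [361.7, 129.1]), ([278, 135, 8, 19, 86], [280.8, 144.7]), ([335, 154, 8, 4, 28], [338.9, 155.5]), ([341, 160, 8, 4, 23], [344.8, 161.8]), ([423, 320, 137, 100, 1023], [486.9, 378.8])]
```

View pics/s3.png

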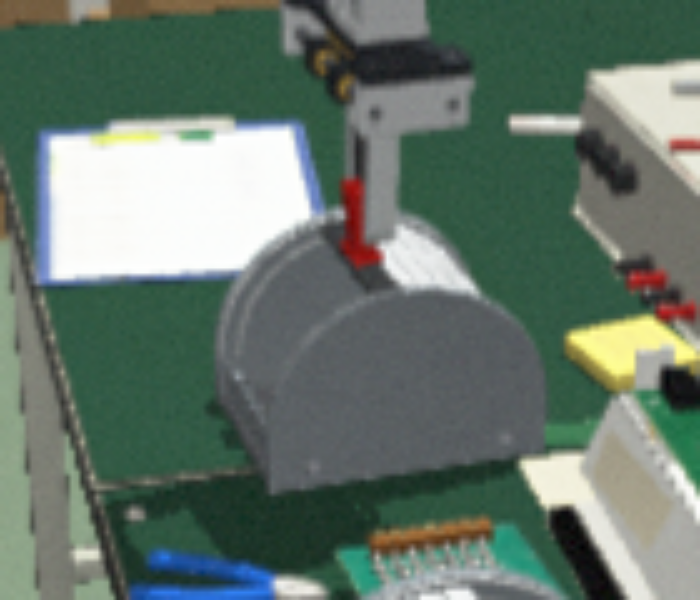

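The pull stands nearly upright at crop (352,220) and the shutter is raised, so I release, rise and check.

```bash
python3 -m crank '[[[0,0,0,0,60],[0,0,0,0,60],[0,0,0,0,60],[0,0,0,0,60],[0,0,-0.4,0,60],[0,0,-1,0,60],[0,0,-1.8,0,60],[0,0,-2.6,0,60],[0,0,-3,0,60],[0,0,-3,0,60]]]' 30
python3 -m crank '[[[0,0,0,0,60],[0,0,0,0,60],[0,0,0,0,60],[0,0,0,0,60],[0,0,0,0,60]]]'
python3 - <<'E'
from h import *
i=grab_frame('side');save(i[90:300,200:480].repeat(2,0).repeat(2,1),'s4');print(blobs(i,'red')[0][:3],[b for b in blobs(i,'blue')[0] if 240<b[1][0]<280])
j=grab_frame('scene');print([b for b in blobs(j,'red')[0] if 200<b[1][0]<300])
for c in((283,118),):pass
b=[b for b in blobs(i,'red')[0] if 265<b[1][0]<300][0];a=[b for b in blobs(j,'red')[0] if 215<b[1][0]<265 and b[1][1]>100]
for q in a:print(cross(ray('side',b[1]),ray('scene',q[1])))
E
```

```text
clock: 6.7
eef_pos: [0.5741, 0.2224, 0.3067]
eef_rot: [-0.038, 0.999, 0.001, 0.004]
wrist_force: [-0.3, -0.4, -0.3]
finger_gap: 0.0599
gripper_force: 0.0
clock: 7.2
eef_pos: [0.5721, 0.222, 0.3012]
eef_rot: [-0.038, 0.999, -0.0, -0.001]
wrist_force: [-0.1, -0.2, -0.2]
finger_gap: 0.06
gripper_force: 0.0
[([344, 128, 35, 3, 64], [361.6, 129.1]), ([280, 134, 8, 19, 95], [283.9, 143.8]), ([335, 154, 8, 4, 28], [338.9, 155.5])] [([231, 69, 33, 16, 451], [246.6, 76.6]), ([236, 209, 29, 13, 249], [250.5, 216.1]), ([250, 256, 24, 15, 232], [261.9, 263.3])]
[([269, 88, 31, 10, 70], [284.6, 92.7]), ([268, 121, 7, 6, 24], [270.9, 123.5]), ([239, 126, 12, 19, 133], [243.7, 135.6]), ([279, 126, 7, 6, 22], [282.3, 128.9])]
(array([0.57400721, 0.22503291, 0.14568868]), np.float64(0.0014020519561957073))
```

View pics/s4.png

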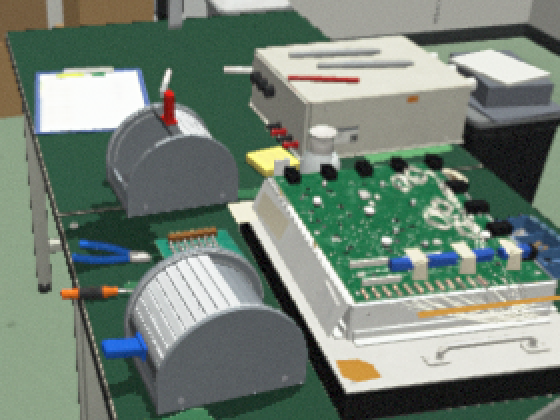

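The red pull stands straight up at crop (168,107), with the shutter fully open. The blue pull at (122,346) is unchanged and shut, and the gripper is clear. I hand in.

```bash
python3 -c "
from h import *
print(order.close_job())"
```

```text
the job is handed in; nothing more can be done
None
```

The red shutter is fully open and stays up by itself, the blue one is still shut, the gripper is clear of everything, and I handed the job in after about 7 s of robot time; the hand-in returned no verdict.

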